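# Deal one brass ring from the stack feeder into the empty pocket

### The arm

A 6-joint arm with a two-finger parallel gripper is mounted at the origin on a cart in front of the work surface, level with it; the furniture and walls round the work are solid. World frame = base frame: x ahead of the robot, y to its left, z up, the work surface at z = 0. Lengths are in m, angles in degrees, forces in N, time in s.
With the tool pointing down it reaches from about 0.35 to 0.975 m from the base axis. Payload 4.9 kg.
Tool frame: the origin (TCP) lies midway between the tips of the shut fingers; the grasp point (between the pads) lies 19 mm behind it; z points along the fingers, y is the direction in which the jaws open and shut (so a half turn about z gives the same grasp; the last joint's range is limited). The gripper opens to 85 mm and grips with 20 to 120 N. Pads are 22 mm wide; open, the fingers measure 114 mm over their backs; the gripper's body (76 mm by 85 mm) begins 54 mm behind the grasp point. The pads swing forward as they close: fully open they stand 13 mm farther back than shut.
Start: joints at [59.416, 3.019, 92.412, -0, 84.569, -6.818], TCP at [0.252, 0.572, 0.231] pointing down, gripper open.
Joint ranges: [-172.51, 172.51], [-57.92, 126.97], [3.15, 148.05], [-58.71, 238.71], [5.1, 150.11], [-179.66, 179.66]. Speed limits (degrees/s): [147.25, 147.25, 180, 180, 180, 180].

### API

Orientations are given as [roll, pitch, yaw] about the fixed x, y, z axes, in that order (R = Rz(yaw) Ry(pitch) Rx(roll)).
In Python, from rig import status, read_camera, camera_model, close_job gives the robot as it stands.
- The arm moves only by the shell command python3 -m crank 'ROWS' [OPENING] [FORCE]. ROWS is JSON, a list of rows, each a list of 6 numbers: the shift along the tool's x, y, z in units of 30 mm (1.0 is 30 mm), then the turn, a rotation vector about the tool's x, y, z in units of 5 degrees (1.0 is 5 degrees). In form: [[tx, ty, tz, rx, ry, rz], ...]. A call has 1 to 20 rows; each row shifts and turns the commanded pose from where the row before left it, along the tool's axes as they then stand; what a row does not reach is not made up. A row lasts 1/12 s, in which the tool goes at most 41.7 mm and 7.16 degrees, less where a joint would pass 70% of its speed; a pose out of reach is approached as far as the arm can. A call is refused whole if a number of a shift passes 1 or a number of a turn 1, either way. A call with a gripper value outside its range is refused whole. OPENING is the finger opening in mm, from 0 to 85.4, set as the call begins (- or left out, the last holds). The fingers move at their own pace and stop on an object; FORCE is the grip in N (left out, the last holds). Time passes only in rows, so rows that do not move let the fingers close. It gives the time, the measured TCP pose, the force and the opening at its end, in the units of the state.
- status.observe(): the state, without advancing time (a new reading comes with each control period).
- read_camera(name): name is "side" or "top"; returns (picture, depth): 400x640x3 uint8, red, green, blue; 400x640 float32, m along the optical axis (not along the pixel's ray), 0 where there is no reading.
- camera_model(name): a dict with "fx", "fy", "cx", "cy" (pixels), "rvec" (rotation vector, rad) and "tvec" (3), from world to camera coordinates, as OpenCV has them. Camera axes: x right, y down, z forward; pixel columns grow to the right and rows downward; lengths in m; the calibration is good to about 2 mm. A picture is of the moment at which its call begins. camera_model takes no time and is no camera call.
- close_job(): hands the job in, once; it reports no verdict.
The state is a dict: "t": time; "joint_pos": joint angles; "qd": joint speeds; "effort": joint torques, N m; "position": TCP position; "tool_rot": TCP orientation; "ft_force": force on the tool from outside, world axes, zero at the start; "torque": the same for the moment, N m; "finger_gap": finger opening in m.
Only numpy, scipy, OpenCV 4.12 (cv2) and the standard library are available. Lean on these libraries where they do the work, as an engineer would, in place of code of your own. Each camera call takes 0.05 s, during which the arm holds its last target.

### The job

Deal one brass ring for the next fitting: press the feeder's black plunger fully down once and let it come back up, so that one single ring comes out from under the stack, then push that ring aside along its lane with a fingertip into the empty pocket, until it has dropped in and lies flat. Only press and push: do not pick the ring up. Leave the ring in the other pocket, the rest of the stack and the other things on the bench where they are.

Things in the scene. Friction and masses are not known exactly. Their poses are not given: they have to be found in the camera images.
- feeder: The ring feeder, a grey fixture fixed to the bench. Origin at bench level under the middle of the stack of rings; own z up, own -x the way a ring comes out, own y along the lane across the outlet. The top of its grey bed (the deck) is 30 mm above the bench. At the rear stands a grey frame (x 47 to 100 mm, y within 22 mm, 110 mm high) with the plunger on top at x = 80 mm, y = 0.
- magazine (a point): Point on the deck, on the upright centre line of the magazine: an aluminium shaft 48 mm square, top 84 mm above the bench, in which four rings lie one on another. A full press of the plunger drives a flat pusher under it, which pushes the lowest ring out to the feeder's -x; when the plunger comes up, the pusher goes back and the stack drops by one ring.
- lane (a point): Point on the deck, 30 mm above the bench, in the middle of the lane before the outlet, 44 mm from the magazine's centre line. Here the ring arrives (within 4 mm), lying flat on the deck. The lane is 40 mm wide, between the magazine and a lip 4 mm high, and runs along the feeder's y to a pocket at each end.
- plunger_top (a point): Centre of the top of the plunger's black mushroom knob (34 mm across), 161 mm above the bench when up. It moves down with the plunger.
- plunger (a joint): Travel of the plunger in m: 0 = up (where its spring holds it), 0.0285 = fully down, on its stop. Straight down; the spring needs about 4 N at the start and 10 N at the bottom (the stack adds up to 3 N), and takes the plunger up again when it is let go.
- nest_empty_floor (a point): The empty pocket: centre of its floor, 21.5 mm above the bench. Round, 42 mm across, 7 mm deep, in a fixed aluminium plate 56 mm square at one end of the lane (which end varies), 56 mm from the lane's middle. The plate is 1.5 mm lower than the deck, with lips 4 mm above the deck, 41 mm apart, along both sides. A ring pushed over the pocket drops in and then stands 1.5 mm above deck level.
- nest_full_floor (a point): The like point of the other pocket, at the other end of the lane, in which a ring lies already.
- ring_1_mid (a point): The lowest ring of the stack at the start, the one that comes out: a brass ring 36 mm across, 10 mm thick, with a 17 mm hole, 53 to 86 g; it slides easily (oiled). This point is its centre, half-way up. Pushed over the pocket it first tips in with its leading edge, and lies flat once it is pushed on until its trailing edge is past the rim too.
- ring_2_mid (a point): The next ring up in the stack, same kind, same point; it is to drop to the deck inside the magazine when the plunger comes up.
- ring_3_mid (a point): The third ring of the stack, same kind, same point.
- ring_4_mid (a point): The top ring of the stack, same kind, same point.
- ring_set_mid (a point): The ring that lies in the other pocket already, same kind, same point.
- ring_1: The same ring as ring_1_mid; origin at the centre of its underside, own z along its axis.
- union_nut: Bystander: big brass union nut, 50 x 57 x 30 mm, on the bench between the feeder and the robot.
- copper_coupling: Bystander: copper coupling, a tube piece 32 mm across and 44 mm high, standing between the feeder and the robot.
- marker: Bystander: marker pen, 135 mm long, lying near the bench's front edge.
- brass_nipple: Bystander: brass hex nipple, 36 mm across and 38 mm high, standing 10 to 15 mm beyond the end of the lane that is nearer the robot. To the left stands the black tool case (fixed): walls 106 mm high, its open lid at the back up to 415 mm high. A shelf overhangs the back of the bench: front edge at world x = 0.78 m, underside 315 mm up.
- slip_pliers: Bystander: slip-joint pliers, 200 mm long, lying at the back on the right.
- ball_pein_hammer: Bystander: ball-pein hammer with a wooden handle, 304 mm long, lying on the right beside the vice (fixed, 182 mm high, in front of the feeder to the right).

How it is judged:
By the outcome, as a careful person would: the job done as asked, in the order asked, and still so for the second after the job is handed in, with the robot touching nothing.
It also fails if it takes over 45 s, if anything falls off the work surface, if the arm or the gripper's body presses on something with over 40 N, if the wrist force passes 120 N, or if a joint passes its speed limit or range.

## Working session

There is one attempt and no reset: what is moved stays moved. The work goes in short steps, Python scripts to look and compute and a shell command to move; the robot and the scene stay as the last step left them, time stands still between calls to the robot, and variables do not carry over. Pictures are saved under pics/ and viewed, and the job is handed in when it is done.

```bash
ls; mkdir -p pics; cat > h.py <<'E'
import numpy as np,cv2
from rig import status, read_camera, camera_model
def cam(n):
    m=camera_model(n);R=cv2.Rodrigues(np.array(m['rvec'],float))[0];t=np.array(m['tvec'],float).ravel();return m,R,t
def ray_plane(n,u,v,z):
    m,R,t=cam(n);d=R.T@np.array([(u-m['cx'])/m['fx'],(v-m['cy'])/m['fy'],1]);c=-R.T@t
    return c+d*(z-c[2])/d[2]
def proj(n,p):
    m,R,t=cam(n);q=R@np.array(p,float)+t;return m['fx']*q[0]/q[2]+m['cx'],m['fy']*q[1]/q[2]+m['cy']
def cloud(n,depth):
    m,R,t=cam(n);v,u=np.mgrid[:400,:640];P=np.stack([(u-m['cx'])/m['fx']*depth,(v-m['cy'])/m['fy']*depth,depth],-1)
    return (P-t)@R
E
python3 - <<'E'
from h import *
for n in('top','side'):
    p,d=read_camera(n);cv2.imwrite(f'pics/{n}0.png',p[...,::-1]);np.savez(f'{n}0.npz',p=p,d=d)
    m,R,t=cam(n);print(n,m,-R.T@t)
print(status.observe())
E
```

```text
pics
top {'fx': 510.6714099638736, 'fy': 510.6714099638736, 'cx': 321.11973888265715, 'cy': 199.24412251124525, 'rvec': array([ 2.16388196, -2.17062309,  0.13136105]), 'tvec': array([-0.12083887,  0.54749361,  1.14114081])} [ 0.41519674 -0.11258441  1.19644893]
side {'fx': 512.5412095957794, 'fy': 512.5412095957794, 'cx': 323.1467497962506, 'cy': 198.1009078792071, 'rvec': array([ 0.26396166, -2.88845328,  1.03352484]), 'tvec': array([0.54193692, 0.24393138, 1.04385017])} [0.44586258 0.56412224 0.96218188]
{'t': 0.1, 'joint_pos': array([ 5.94175874e+01,  3.05215272e+00,  9.24839936e+01, -4.53736293e-04,
        8.45651081e+01, -6.81820783e+00]), 'qd': array([-0.11387428, -0.08819189, -0.13066659,  0.00527539,  0.04221932,
        0.11023595]), 'effort': array([-1.22330657e-04, -3.94902420e+01, -3.71364677e+01, -1.28550810e-04,
        3.94439703e-03, -1.96825852e-05]), 'position': array([0.25158154, 0.57153487, 0.23020266]), 'tool_rot': array([-1.79899408e+02, -1.15724446e-02,  1.56235828e+02]), 'ft_force': array([ 0.30884931, -0.40048925, -0.66468523]), 'torque': array([-0.02390752,  0.01249307,  0.00990852]), 'finger_gap': 0.08526051809456558}
```

View pics/top0.png

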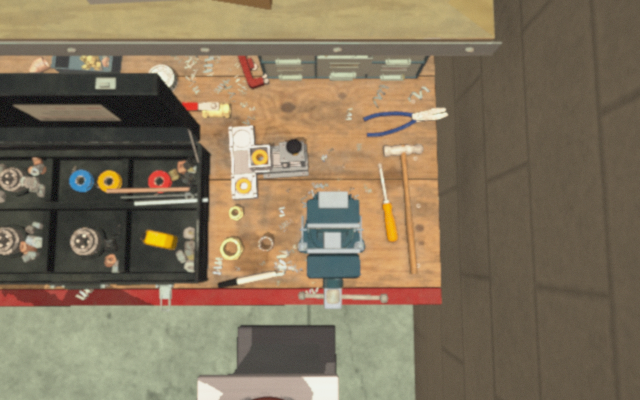

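View pics/side0.png

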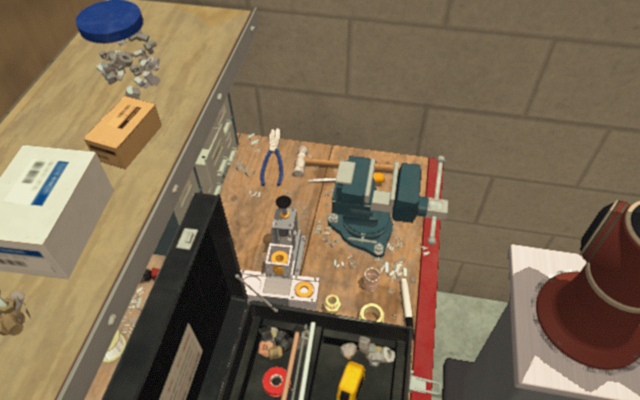

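The feeder is at top-view pixels (230–305, 125–197). The knob is near (293,146), the magazine near (260,157), the full pocket near (243,186) and the empty one near (241,136), at the far end. I'll zoom in and measure.

```bash
python3 - <<'E'
from h import *
a=np.load('top0.npz');p=a['p'];d=a['d']
c=cv2.resize(p[115:255,210:320],None,fx=4.2,fy=4.2,interpolation=cv2.INTER_CUBIC);cv2.imwrite('pics/topz.png',c[...,::-1])
b=np.load('side0.npz');q=b['p']
c=cv2.resize(q[185:335,225:425],None,fx=4,fy=4,interpolation=cv2.INTER_CUBIC);cv2.imwrite('pics/sidez.png',c[...,::-1])
# knob: dark, height ~.161
C=cloud('top',d);hsv=cv2.cvtColor(p,cv2.COLOR_RGB2HSV)
roi=np.zeros((400,640),bool);roi[120:205,222:320]=1
m=roi&(abs(C[...,2]-.161)<.008);print('knob',m.sum(),C[m].mean(0),np.median(C[m],0),[x.mean() for x in np.nonzero(m)])
m=roi&(abs(C[...,2]-.084)<.006);print('mag',m.sum(),C[m].mean(0),C[m].min(0),C[m].max(0))
br=(hsv[...,0]>15)&(hsv[...,0]<32)&(hsv[...,1]>130)&(hsv[...,2]>110)&roi
n,l,s,ce=cv2.connectedComponentsWithStats(br.astype(np.uint8))
for i in range(1,n):
    if s[i,4]>15: print(s[i],ce[i],np.median(C[l==i],0))
C2=cloud('side',b['d']);
m=(abs(C2[...,2]-.161)<.008);m[:190]=0;m[220:]=0;m[:,:265]=0;m[:,300:]=0;print('knob side',m.sum(),np.median(C2[m],0),C2[m].mean(0))
E
```

```text
knob 205 [ 0.63749482 -0.06707524  0.15966237] [ 0.64147155 -0.06576095  0.1597707 ] [np.float64(148.87317073170732), np.float64(294.62439024390244)]
mag 196 [0.63593508 0.00795124 0.08385115] [ 0.61155507 -0.08451699  0.07800107] [0.66856263 0.03968277 0.08929515]
[252 150  16  15 175] [259.42285714 156.61714286] [0.64110942 0.01667716 0.06890752]
[236 179  15  14 112] [243.16071429 185.58928571] [0.57864748 0.05721302 0.03150881]
knob side 167 [ 0.64384992 -0.06061485  0.15819502] [ 0.64388155 -0.06094028  0.15808856]
```

View pics/topz.png

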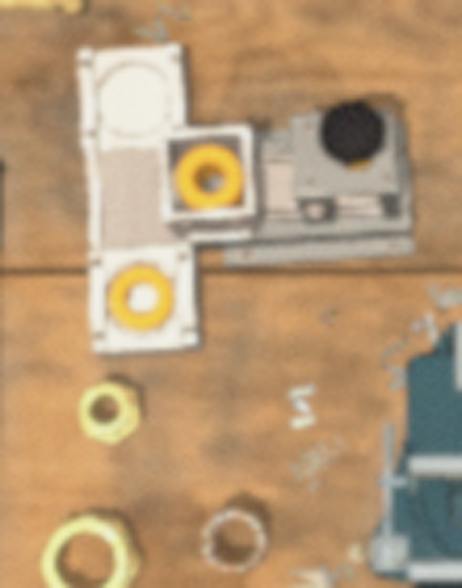

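View pics/sidez.png

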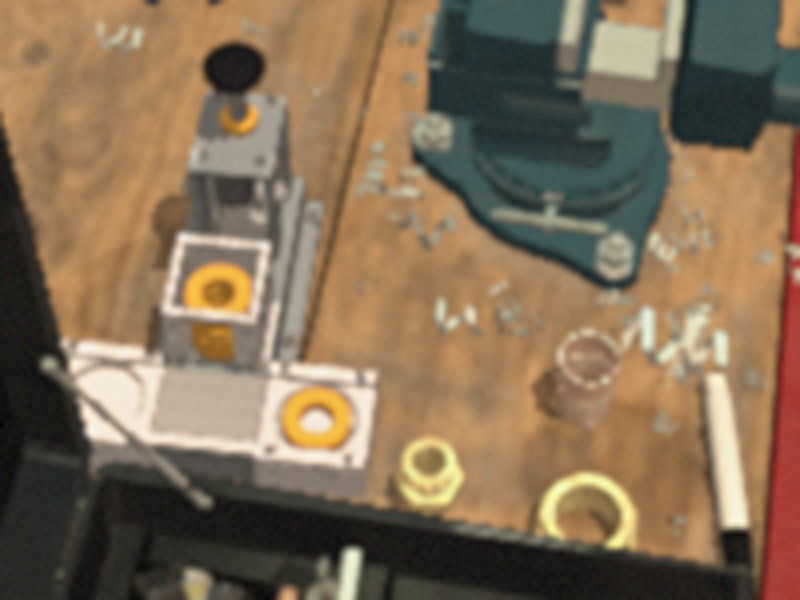

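```bash
python3 - <<'E'
from h import *
T=lambda x,y,z:ray_plane('top',210+(x+.5)/4.2-.5,115+(y+.5)/4.2-.5,z)
S=lambda x,y,z:ray_plane('side',225+(x+.5)/4-.5,185+(y+.5)/4-.5,z)
kn=[T(352,133,.159),S(234,68,.159)];e=[T(134,100,.0285),S(112,392,.0285)];f=[T(140,297,.0315),S(318,418,.0315)];mg=[T(210,177,.070),S(217,291,.07)]
for n,v in zip(('knob','empty','full','topring'),(kn,e,f,mg)): print(n,v[0].round(4),v[1].round(4))
# dark knob mask centroids
for n,(r0,r1,c0,c1) in (('top',(130,165,280,310)),('side',(190,212,270,297))):
    p=np.load(n+'0.npz')['p'];m=np.zeros((400,640),np.uint8);m[r0:r1,c0:c1]=(p[r0:r1,c0:c1].max(2)<60)
    k,l,s,c=cv2.connectedComponentsWithStats(m);i=1+np.argmax(s[1:,4]);print(n,s[i],c[i],ray_plane(n,*c[i],.157).round(4))
# combine
for j in (0,1):
    mid=(e[j]+f[j])/2; u=(e[j]-f[j])[:2];print('yaxis dir',np.degrees(np.arctan2(u[1],u[0])),'len',np.hypot(*u)); w=(mid-kn[j])[:2];print(' outdir',np.degrees(np.arctan2(w[1],w[0]))-90,np.hypot(*w))
    w=(mid-mg[j])[:2];print(' mag outdir',np.degrees(np.arctan2(w[1],w[0]))-90,np.hypot(*w))
E
```

```text
knob [ 0.643  -0.0646  0.159 ] [ 0.6442 -0.0604  0.159 ]
empty [0.6906 0.0624 0.0285] [0.6888 0.0604 0.0285]
full [0.5798 0.0571 0.0315] [0.5801 0.0575 0.0315]
topring [0.6388 0.0151 0.07  ] [0.6407 0.0157 0.07  ]
top [287 140  14  13 139] [293.36690647 145.91366906] [ 0.6443 -0.0644  0.157 ]
side [276 196  15  13 131] [283.08396947 201.77862595] [ 0.6446 -0.0616  0.157 ]
yaxis dir 2.7218543275265206 len 0.11089920568812245
 outdir 3.619884599584296 0.12460126169224589
 mag outdir 4.69046574010008 0.044780793367843796
yaxis dir 1.4784854513289154 len 0.10874937836162725
 outdir 4.641319427137262 0.11977403792575268
 mag outdir 8.257689130049428 0.04370101463088689
```

```bash
python3 - <<'E'
from h import *
for n in('top','side'):
    a=np.load(n+'0.npz');C=cloud(n,a['d']);ok=(a['d']>0)&(C[...,0]>.3)&(C[...,1]<.6)
    for lo,hi in((.09,.12),(.12,.2),(.2,.3),(.33,.45)):
        m=ok&(C[...,2]>lo)&(C[...,2]<hi)&(C[...,0]<.76)&(C[...,1]>.08)
        if m.sum()>20:print(n,lo,np.percentile(C[m],[1,99],axis=0).round(3).tolist(),m.sum())
E
python3 -c "
from h import *
print(ray_plane('top',208,200,.106),ray_plane('top',195,140,.25),ray_plane('top',190,75,.415),ray_plane('top',200,150,.15))"
```

```text
top 0.09 [[0.359, 0.138, 0.092], [0.695, 0.564, 0.119]] 4758
top 0.12 [[0.642, 0.138, 0.12], [0.697, 0.544, 0.199]] 1948
top 0.2 [[0.669, 0.138, 0.201], [0.699, 0.495, 0.299]] 3241
top 0.33 [[0.669, 0.138, 0.338], [0.708, 0.384, 0.418]] 3967
side 0.09 [[0.362, 0.139, 0.091], [0.697, 0.325, 0.118]] 3969
side 0.12 [[0.639, 0.139, 0.121], [0.699, 0.345, 0.2]] 2124
side 0.2 [[0.669, 0.14, 0.202], [0.7, 0.383, 0.299]] 4458
side 0.33 [[0.671, 0.14, 0.331], [0.71, 0.426, 0.415]] 7458
[0.53767879 0.12072798 0.106     ] [0.6354538  0.11682205 0.25      ] [0.70182452 0.08724536 0.415     ] [0.63748544 0.1301637  0.15      ]
```

```bash
python3 -m crank '[[0,0,0,0,0,1],[0,0,0,0,0,1],[0,0,0,0,0,1],[0,0,0,0,0,1],[0,0,0,0,0,1],[0,0,0,0,0,1],[0,0,0,0,0,1],[0,0,0,0,0,1],[0,0,0,0,0,1],[0,0,0,0,0,1],[0,0,0,0,0,1],[0,0,0,0,0,1],[0,0,0,0,0,0.58],[0,0,0,0,0,0]]' 0 40
cat > go.py <<'E'
import sys;from h import *
from scipy.spatial.transform import Rotation as Ro
s=status.observe();R=Ro.from_euler('xyz',s['tool_rot'],degrees=True)
t=np.array([float(x) for x in sys.argv[1:4]])
print('pos',s['position'].round(4),'rot',s['tool_rot'].round(2),'F',s['ft_force'].round(1),'gap',round(s['finger_gap'],4),'t',s['t'])
print('need tool units',(R.inv().apply(t-s['position'])/.03).round(3))
E
python3 go.py 0.5 -0.02 0.231
```

```text
t: 1.27
position: [0.2517, 0.5717, 0.2306]
tool_rot: [-180.0, 0.1, 93.3]
ft_force: [-0.5, 0.5, -0.2]
finger_gap: 0.0001
pos [0.2517 0.5717 0.2306] rot [-1.7996e+02  6.0000e-02  9.3290e+01] F [-0.5  0.5 -0.2] gap 0.0001 t 1.2667
need tool units [-2.0165e+01  7.1310e+00  2.0000e-03]
```

```bash
python3 -m crank '[[-0.5,0.2,0,0,0,0],[-1,0.36,0,0,0,0],[-1,0.36,0,0,0,0],[-1,0.36,0,0,0,0],[-1,0.36,0,0,0,0],[-1,0.36,0,0,0,0],[-1,0.36,0,0,0,0],[-1,0.36,0,0,0,0],[-1,0.36,0,0,0,0],[-1,0.36,0,0,0,0],[-1,0.36,0,0,0,0],[-1,0.36,0,0,0,0],[-1,0.36,0,0,0,0],[-1,0.36,0,0,0,0],[-1,0.36,0,0,0,0],[-1,0.36,0,0,0,0],[-1,0.36,0,0,0,0],[-1,0.36,0,0,0,0],[-1,0.36,0,0,0,0],[-1,0.4,0,0,0,0]]'
python3 go.py 0.644 -0.063 0.20
```

```text
t: 2.93
position: [0.498, -0.0013, 0.2311]
tool_rot: [-180.0, -0.0, 93.4]
ft_force: [0.1, -0.2, -0.1]
finger_gap: -0.0
pos [ 0.498  -0.0013  0.2311] rot [-1.7999e+02 -1.0000e-02  9.3410e+01] F [ 0.1 -0.2 -0.1] gap -0.0 t 2.9333
need tool units [-2.344  4.735  1.035]
```

```bash
python3 -m crank '[[-0.3,0.6,0,0,0,0],[-0.4,0.9,0,0,0,0],[-0.4,0.9,0.2,0,0,0],[-0.4,0.9,0.3,0,0,0],[-0.4,0.9,0.3,0,0,0],[-0.3,0.5,0.2,0,0,0],[0,0,0,0,0,0],[0,0,0,0,0,0]]'
python3 go.py 0.644 -0.063 0.175
python3 - <<'E'
from h import *
o=[]
for n,(r,c) in (('top',(95,230)),('side',(150,220))):
    p,d=read_camera(n);o.append(cv2.resize(p[r:r+130,c:c+130],(400,400),interpolation=cv2.INTER_CUBIC))
cv2.imwrite('pics/a1.png',np.hstack(o)[...,::-1])
E
```

```text
t: 3.6
position: [0.6422, -0.0575, 0.2]
tool_rot: [-179.8, -0.0, 93.4]
ft_force: [-0.1, 0.8, 0.4]
finger_gap: 0.0001
pos [ 0.6422 -0.0575  0.2   ] rot [-1.7985e+02 -5.0000e-02  9.3360e+01] F [-0.1  0.8  0.4] gap 0.0001 t 3.6
need tool units [-0.187  0.053  0.832]
```

View pics/a1.png

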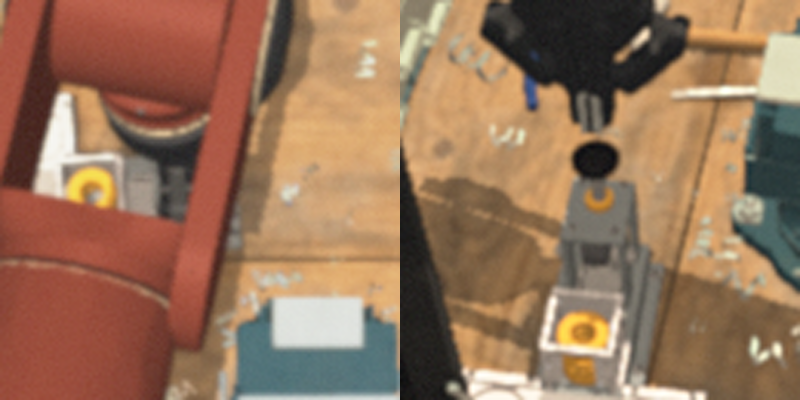

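The side view shows the shut fingertips at (590,120), right over the knob at (597,158). Next I go down and press.

```bash
python3 -m crank '[[-0.1,0.05,0.3,0,0,0],[-0.07,0,0.5,0,0,0],[0,0,0.3,0,0,0],[0,0,0.1,0,0,0],[0,0,0.1,0,0,0],[0,0,0.1,0,0,0],[0,0,0,0,0,0]]'
python3 go.py 0.644 -0.063 0.1325
```

```text
t: 4.28
position: [0.6442, -0.0623, 0.1595]
tool_rot: [-180.0, -0.0, 93.3]
ft_force: [-1.9, -0.1, 2.9]
finger_gap: -0.0001
pos [ 0.6442 -0.0623  0.1595] rot [-179.98   -0.     93.34] F [-1.9 -0.1  2.9] gap -0.0001 t 4.2833
need tool units [-0.024 -0.007  0.899]
```

```bash
python3 -m crank '[[0,0,0.1,0,0,0],[0,0,0.1,0,0,0],[0,0,0.1,0,0,0],[0,0,0.1,0,0,0],[0,0,0.1,0,0,0],[0,0,0.1,0,0,0],[0,0,0.1,0,0,0],[0,0,0.1,0,0,0],[0,0,0.05,0,0,0],[0,0,0,0,0,0],[0,0,0,0,0,0]]'
python3 go.py 0.644 -0.063 0.1325
```

```text
t: 5.2
position: [0.6449, -0.0624, 0.136]
tool_rot: [179.9, 0.0, 93.3]
ft_force: [-4.3, 1.7, 7.5]
finger_gap: -0.0003
pos [ 0.6449 -0.0624  0.136 ] rot [1.7991e+02 3.0000e-02 9.3340e+01] F [-4.3  1.7  7.5] gap -0.0003 t 5.2
need tool units [-0.018 -0.033  0.116]
```

```bash
python3 -m crank '[[0,0,0.06,0,0,0],[0,0,0.06,0,0,0],[0,0,0,0,0,0],[0,0,0,0,0,0]]'
python3 -m crank '[[0,0,0.04,0,0,0],[0,0,0,0,0,0],[0,0,0,0,0,0]]'
```

```text
t: 5.53
position: [0.645, -0.0624, 0.1326]
tool_rot: [179.9, 0.0, 93.3]
ft_force: [-5.0, 0.2, 9.0]
finger_gap: 0.0
t: 5.78
position: [0.645, -0.0624, 0.1324]
tool_rot: [179.9, 0.0, 93.3]
ft_force: [-6.6, 1.3, 13.3]
finger_gap: 0.0001
```

```bash
python3 -m crank '[[0,0,0.05,0,0,0],[0,0,0,0,0,0],[0,0,0,0,0,0]]'
python3 - <<'E'
from h import *
o=[]
for n,(r,c) in (('top',(95,210)),('side',(190,220))):
    p,d=read_camera(n);o.append(cv2.resize(p[r:r+110,c:c+110],(400,400),interpolation=cv2.INTER_CUBIC))
cv2.imwrite('pics/a2.png',np.hstack(o)[...,::-1])
E
```

```text
t: 6.03
position: [0.6452, -0.0624, 0.1323]
tool_rot: [179.9, 0.0, 93.3]
ft_force: [-9.5, 1.4, 17.8]
finger_gap: -0.0002
```

View pics/a2.png

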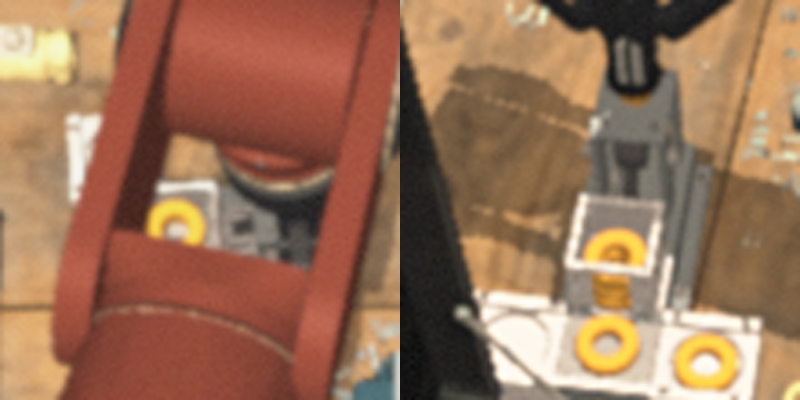

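The plunger is on its stop, because the force rises with no further travel. In the side view one ring lies in the lane at (607,345), with the set ring at (707,362). Now I let the plunger up.

```bash
python3 -m crank '[[0,0,-0.15,0,0,0],[0,0,-0.15,0,0,0],[0,0,-0.15,0,0,0],[0,0,-0.15,0,0,0],[0,0,-0.2,0,0,0],[0,0,-0.3,0,0,0],[0,0,-0.4,0,0,0],[0,0,-0.5,0,0,0],[0,0,-0.5,0,0,0],[0,0,0,0,0,0]]'
python3 - <<'E'
from h import *
o=[]
n,(r,c)= 'side',(190,220)
p,d=read_camera(n);np.savez('s3.npz',p=p,d=d);o=cv2.resize(p[r:r+110,c:c+110],(550,550),interpolation=cv2.INTER_CUBIC)
cv2.imwrite('pics/a3.png',o[...,::-1])
E
```

```text
t: 6.97
position: [0.6465, -0.0628, 0.2078]
tool_rot: [179.6, 0.1, 93.3]
ft_force: [0.2, -0.1, 0.3]
finger_gap: -0.0
```

View pics/a3.png

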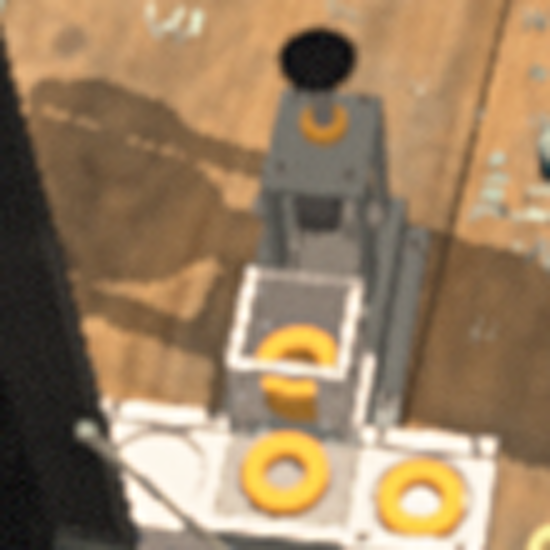

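The plunger is back up and the stack has dropped. The dealt ring is at (285,473) in the crop. The lid's stay, from (85,430) to (230,550), may be close to my path, so I check that along with the ring position.

```bash
python3 - <<'E'
from h import *
a=np.load('s3.npz');p=a['p'];d=a['d'];C=cloud('side',d)
hsv=cv2.cvtColor(p,cv2.COLOR_RGB2HSV)
br=((hsv[...,0]>15)&(hsv[...,0]<32)&(hsv[...,1]>150)&(hsv[...,2]>130)).astype(np.uint8);m=np.zeros_like(br);m[272:305,260:320]=br[272:305,260:320]
cs=cv2.findContours(m,cv2.RETR_EXTERNAL,cv2.CHAIN_APPROX_NONE)[0]
for c in cs:
    if cv2.contourArea(c)>60:
        e=cv2.fitEllipse(c);print(e,'z.040',ray_plane('side',*e[0],.037).round(4),'z.0315',ray_plane('side',*e[0],.0305).round(4))
for (u,v) in((237,276),(238,277),(247,285),(257,294),(266,302)):
    w=C[v-1:v+2,u-1:u+2].reshape(-1,3);print((u,v),w[np.argmax(w[:,2])].round(3))
t=np.load('top0.npz');Ct=cloud('top',t['d']);q=Ct[(Ct[...,1]>.095)&(Ct[...,1]<.14)&(Ct[...,0]>.45)&(Ct[...,0]<.75)&(Ct[...,2]>.05)&(Ct[...,2]<.5)]
for lo in np.arange(.05,.45,.05):
    k=q[(q[:,2]>=lo)&(q[:,2]<lo+.05)]
    if len(k):print(round(lo,2),len(k),k.min(0).round(3),k.max(0).round(3))
E
python3 go.py 0.604 0.058 0.10
```

```text
((303.7314147949219, 289.25103759765625), (14.217418670654297, 15.752399444580078), 90.2778091430664) z.040 [0.58  0.061 0.037] z.0315 [0.581  0.0574 0.0305]
((276.5564270019531, 284.3341064453125), (14.43627643585205, 15.982560157775879), 57.7177619934082) z.040 [0.6372 0.0599 0.037 ] z.0315 [0.6386 0.0564 0.0305]
(237, 276) [0.673 0.143 0.2  ]
(238, 277) [0.675 0.144 0.198]
(247, 285) [0.659 0.146 0.175]
(257, 294) [0.644 0.144 0.148]
(266, 302) [0.63  0.144 0.124]
0.05 403 [0.451 0.129 0.05 ] [0.66  0.14  0.099]
0.1 244 [0.452 0.136 0.1  ] [0.698 0.14  0.15 ]
0.15 106 [0.664 0.137 0.15 ] [0.7  0.14 0.2 ]
0.2 116 [0.665 0.137 0.201] [0.702 0.14  0.249]
0.25 141 [0.667 0.137 0.25 ] [0.702 0.14  0.3  ]
0.3 166 [0.667 0.137 0.3  ] [0.703 0.139 0.35 ]
0.35 197 [0.668 0.137 0.351] [0.704 0.14  0.4  ]
0.4 74 [0.669 0.137 0.4  ] [0.705 0.14  0.416]
pos [ 0.6459 -0.0627  0.206 ] rot [1.7969e+02 9.0000e-02 9.3330e+01] F [-0.2  1.1 -0.2] gap -0.0001 t 7.0167
need tool units [ 4.103 -1.18   3.521]
```

Everything tall on that side is at y ≥ 0.137, so the way is clear. The ring is at (0.637, 0.0595), so I move above the lane at x = 0.600, behind it.

```bash
python3 -m crank '[[0.4,-0.15,0,0,0,0],[0.7,-0.25,0,0,0,0],[0.8,-0.25,0,0,0,0],[0.8,-0.25,0.2,0,0,0],[0.8,-0.25,0.6,0,0,0],[0.6,-0.15,0.8,0,0,0],[0,0,0.9,0,0,0],[0,0,0.7,0,0,0],[0,0,0.3,0,0,0],[0,0,0,0,0,0],[0,0,0,0,0,0]]'
python3 go.py 0.600 0.0585 0.0345
```

```text
t: 7.93
position: [0.5977, 0.0584, 0.0971]
tool_rot: [-179.9, -0.0, 93.3]
ft_force: [0.2, -0.5, 0.1]
finger_gap: -0.0002
pos [0.5977 0.0584 0.0971] rot [-1.7992e+02 -1.0000e-02  9.3330e+01] F [ 0.2 -0.5  0.1] gap -0.0002 t 7.9333
need tool units [-0.     0.078  2.087]
```

```bash
python3 -m crank '[[0,0.07,0.5,0,0,0],[0,0,0.5,0,0,0],[0,0,0.4,0,0,0],[0,0,0.2,0,0,0],[0,0,0,0,0,0],[0,0,0,0,0,0]]'
python3 go.py 0.600 0.0585 0.0345
python3 - <<'E'
from h import *
o=[]
n,(r,c)= 'side',(210,220)
p,d=read_camera(n);o=cv2.resize(p[r:r+110,c:c+110],(550,550),interpolation=cv2.INTER_CUBIC)
cv2.imwrite('pics/a4.png',o[...,::-1])
E
```

```text
t: 8.43
position: [0.6006, 0.0582, 0.05]
tool_rot: [180.0, 0.0, 93.3]
ft_force: [-0.1, 0.5, 0.1]
finger_gap: -0.0002
pos [0.6006 0.0582 0.05  ] rot [179.98   0.    93.32] F [-0.1  0.5  0.1] gap -0.0002 t 8.4333
need tool units [ 0.012 -0.021  0.517]
```

View pics/a4.png

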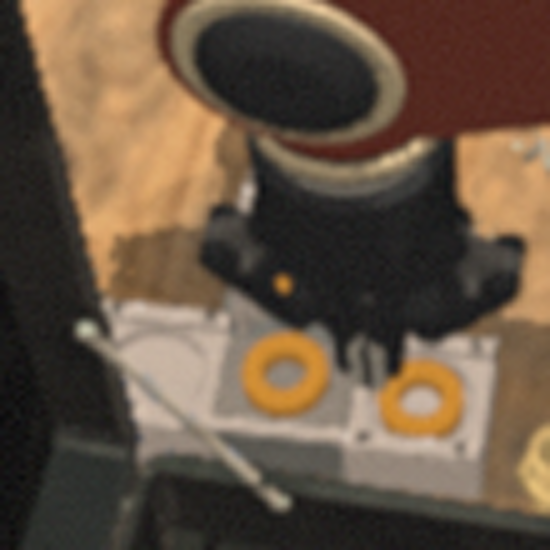

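The shut tips at (370,375) sit between the dealt ring (right edge at 328) and the set ring. I lower them and push.

```bash
python3 -m crank '[[0,0,0.3,0,0,0],[0,0,0.21,0,0,0],[0,0,0,0,0,0],[0,0,0,0,0,0]]'
python3 go.py 0.640 0.0605 0.0345
```

```text
t: 8.82
position: [0.5997, 0.0583, 0.0334]
tool_rot: [-179.9, -0.0, 93.3]
ft_force: [0.5, -0.1, -0.1]
finger_gap: 0.0002
pos [0.5997 0.0583 0.0334] rot [-1.7991e+02 -1.0000e-02  9.3340e+01] F [ 0.5 -0.1 -0.1] gap 0.0002 t 8.8167
need tool units [-0.006  1.345 -0.039]
```

```bash
python3 -m crank '[[0,0.05,-0.02,0,0,0],[0,0.1,0,0,0,0],[0,0.1,0,0,0,0],[0,0.1,0,0,0,0],[0,0.1,0,0,0,0],[0,0.1,0,0,0,0],[0,0.1,0,0,0,0],[0,0.1,0,0,0,0],[0,0.1,0,0,0,0],[0,0.1,0,0,0,0],[0,0.1,0,0,0,0],[0,0.1,0,0,0,0],[0,0.1,0,0,0,0],[0,0,0,0,0,0]]'
python3 go.py 0.655 0.0612 0.0345
python3 - <<'E'
from h import *
o=[]
n,(r,c)= 'side',(210,220)
p,d=read_camera(n);o=cv2.resize(p[r:r+110,c:c+110],(550,550),interpolation=cv2.INTER_CUBIC)
cv2.imwrite('pics/a5.png',o[...,::-1])
E
```

```text
t: 9.98
position: [0.6384, 0.0605, 0.0349]
tool_rot: [180.0, 0.0, 93.3]
ft_force: [-0.5, -0.3, -0.1]
finger_gap: 0.0002
pos [0.6384 0.0605 0.0349] rot [179.96   0.    93.33] F [-0.5 -0.3 -0.1] gap 0.0002 t 9.9833
need tool units [-0.007  0.553  0.015]
```

View pics/a5.png

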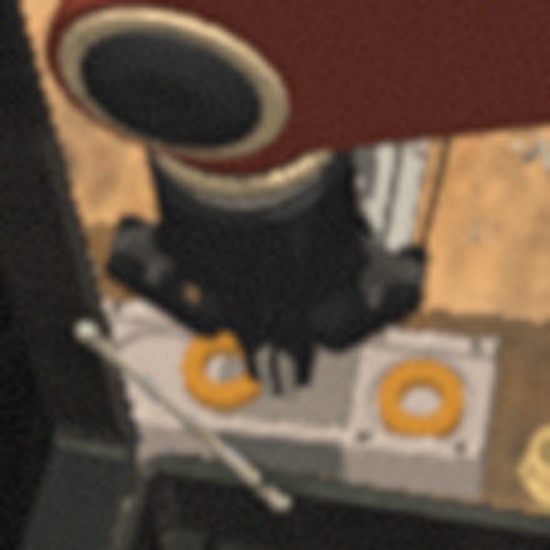

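```bash
python3 -m crank '[[0,0.07,0.02,0,0,0],[0,0.08,0,0,0,0],[0,0.08,0,0,0,0],[0,0.08,0,0,0,0],[0,0.08,0,0,0,0],[0,0.08,0,0,0,0],[0,0.08,0,0,0,0],[0,0.08,0,0,0,0],[0,0.07,0,0,0,0],[0,0,0,0,0,0],[0,0,0,0,0,0]]'
python3 go.py 0.665 0.0617 0.0345
python3 - <<'E'
from h import *
o=[]
n,(r,c)= 'side',(230,210)
p,d=read_camera(n);o=cv2.resize(p[r:r+90,c:c+90],(550,550),interpolation=cv2.INTER_CUBIC)
cv2.imwrite('pics/a6.png',o[...,::-1])
E
```

```text
t: 10.95
position: [0.6589, 0.0617, 0.0342]
tool_rot: [180.0, 0.0, 93.3]
ft_force: [-0.4, 1.3, -0.2]
finger_gap: 0.0001
pos [0.6589 0.0617 0.0342] rot [180.     0.    93.34] F [-0.4  1.3 -0.2] gap 0.0001 t 10.95
need tool units [-0.011  0.204 -0.01 ]
```

View pics/a6.png

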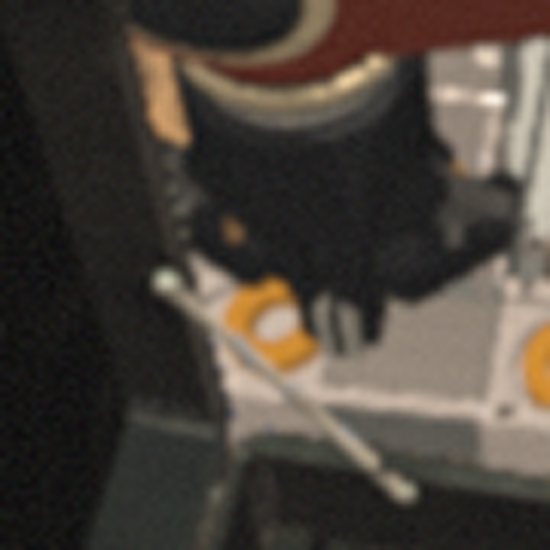

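The ring seems to be tipping in (crop (270,325)), so I push on a little.

```bash
python3 -m crank '[[0,0.06,0,0,0,0],[0,0.06,0,0,0,0],[0,0.06,0,0,0,0],[0,0.06,0,0,0,0],[0,0,0,0,0,0],[0,0,0,0,0,0]]'
python3 - <<'E'
from h import *
o=[]
n,(r,c)= 'side',(230,210)
p,d=read_camera(n);o=cv2.resize(p[r:r+90,c:c+90],(550,550),interpolation=cv2.INTER_CUBIC)
cv2.imwrite('pics/a7.png',o[...,::-1])
E
```

```text
t: 11.5
position: [0.666, 0.0621, 0.0342]
tool_rot: [-180.0, -0.0, 93.3]
ft_force: [0.7, -0.2, 0.6]
finger_gap: 0.0001
```

View pics/a7.png

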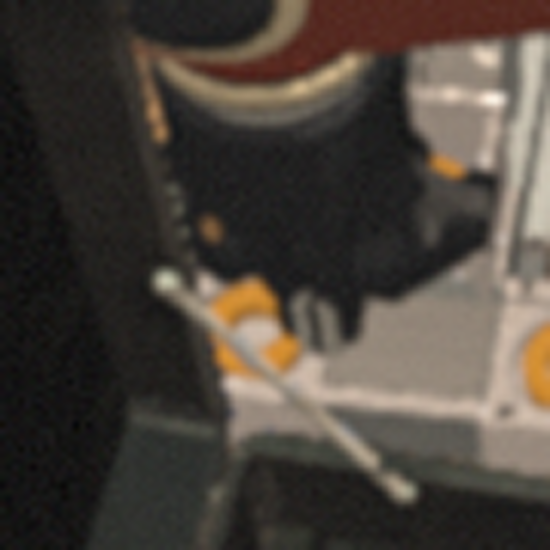

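```bash
python3 -m crank '[[0,-0.3,0,0,0,0],[0,-0.4,-0.2,0,0,0],[0,-0.3,-0.6,0,0,0],[0,-0.3,-0.9,0,0,0],[0,-0.5,-0.9,0,0,0],[0,-0.9,-0.9,0,0,0],[0,-1,-0.7,0,0,0],[0,-1,-0.5,0,0,0],[0,-0.8,0,0,0,0],[0,0,0,0,0,0]]'
python3 - <<'E'
from h import *
o=[]
for n,(r,c) in (('top',(110,200)),('side',(195,220))):
    p,d=read_camera(n);np.savez(n+'8.npz',p=p,d=d);o.append(cv2.resize(p[r:r+110,c:c+110],(400,400),interpolation=cv2.INTER_CUBIC))
cv2.imwrite('pics/a8.png',np.hstack(o)[...,::-1])
E
```

```text
t: 12.38
position: [0.4979, 0.0526, 0.1757]
tool_rot: [180.0, 0.0, 93.3]
ft_force: [0.7, 0.8, 0.2]
finger_gap: -0.0007
```

View pics/a8.png

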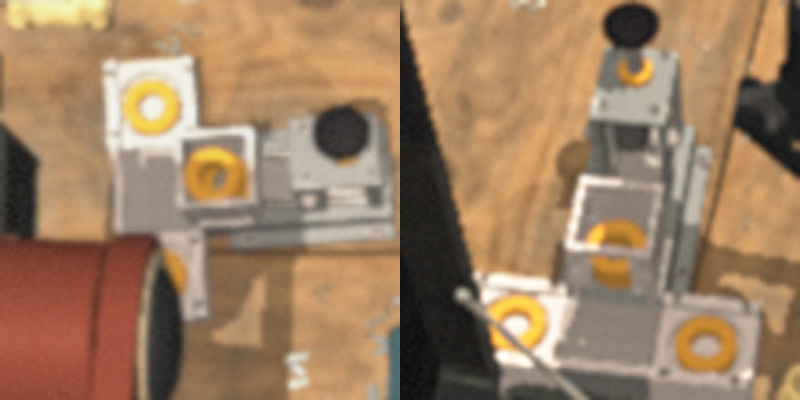

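The ring lies in the far pocket: top crop (152,107), side crop (517,322). I check its height and flatness from depth.

```bash
python3 - <<'E'
from h import *
for n,rois in (('top',[(130,148,232,252)]),('side',[(274,293,240,264),(280,300,290,320)])):
    a=np.load(n+'8.npz');p=a['p'];C=cloud(n,a['d']);hsv=cv2.cvtColor(p,cv2.COLOR_RGB2HSV)
    br=(hsv[...,0]>14)&(hsv[...,0]<33)&(hsv[...,1]>130)&(hsv[...,2]>120)
    for r0,r1,c0,c1 in rois:
        m=np.zeros((400,640),bool);m[r0:r1,c0:c1]=br[r0:r1,c0:c1]
        m2=cv2.erode(m.astype(np.uint8),np.ones((2,2)))>0
        P=C[m2];P=P[abs(P[:,2]-np.median(P[:,2]))<.01]
        A=np.c_[P[:,:2]-P[:,:2].mean(0),np.ones(len(P))];k=np.linalg.lstsq(A,P[:,2],rcond=None)[0]
        print(n,len(P),'slope deg',np.degrees(np.arctan(k[:2])).round(2),'z',k[2].round(4))
        e=cv2.fitEllipse(max(cv2.findContours(m.astype(np.uint8),0,1)[0],key=cv2.contourArea));print(np.round(e[0],1),np.round(e[1],1),ray_plane(n,*e[0],.0305).round(4))
    C=C;
    # knob
    print('knob z',np.percentile(C[(abs(C[...,0]-.644)<.008)&(abs(C[...,1]+.062)<.008)&(C[...,2]<.18)][:,2],[50,90]))
E
```

```text
top 65 slope deg [-1.87  2.19] z 0.0315
[241.4 139.2] [13.1 13.7] [0.6883 0.0623 0.0305]
knob z [0.16034143 0.16282654]
side 83 slope deg [-1.7   0.75] z 0.0301
[252.5 282.4] [12.  14.4] [0.6887 0.0609 0.0305]
side 121 slope deg [-1.01  2.3 ] z 0.03
[303.7 289.3] [14.7 16.1] [0.5811 0.0575 0.0305]
knob z [0.11865071 0.16022009]
```

The ring's top is at 0.0315 m, as expected, and its slope matches the set ring's within noise. The set ring hasn't moved and the plunger is up, so I hand it in.

```bash
python3 -c "
from rig import *
print(close_job())"
```

```text
the job is handed in; nothing more can be done
None
```

I pressed the plunger once onto its stop and let it come back up, which dealt one ring. Then I pushed that ring along the lane with the shut fingertips until it dropped into the empty far pocket. The job is handed in at about 12.5 s, with the arm clear of everything.

- **Press:** the tip ended at 0.132 m, where 0.1325 m is fully down. The wrist force then rose to about 18 N up with no further travel.
- **Dealt ring:** its top measures 0.0315 m from the top camera and 0.030 m from the side, where 0.0315 m is flat in the pocket. Its slope is at most about 2°, the same noise level as the ring in the other pocket.
- **Other things:** the plunger is up at about 0.160 m and the rest of the stack has dropped down inside the magazine. The ring in the other pocket has not moved, to within about 1 mm. I did not re-measure the loose items on the bench, but the tool stayed clear of them.
- **Disagreement:** the two cameras differed by 1 to 4 mm on positions (4 mm for the knob), so I averaged them. No check failed.

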